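# Tighten the cam nut at the foot of a deep bore to clamp a gauge block

## Task

Clamp the steel gauge block in the bench fixture: take the long socket extension from its stand, lower it down the fixture's deep bore, feel for the hidden nut without leaning on it, seat the socket fully on it, and turn the nut clockwise until the sprung pad holds the block firmly, without crushing it. Then stand the extension upright in its stand again and let go. Leave the other things on the table where they are.

Things in the scene. Friction and masses are not known exactly. Their poses are not given: they have to be found in the camera images.
- extension: Steel socket extension, 173 mm long, 0.3 to 0.45 kg, upright. Origin at the centre of the socket's mouth (lower end), z up along the tool. Socket 36 mm diameter, 28 mm tall, tapering to a 16 mm shaft. Inside: six-sided recess, 25.6 mm across flats, 17 mm deep. It stands home in the stand's hole when its origin is 8 mm above the stand's.
- grip (a point): Centre of the extension's dark square head, 147.5 mm above its origin, to grip it by. The head is 28 x 28 mm, 45 mm tall (125 to 170 mm above the origin), its faces square to the tool's x and y.
- stand: Tool stand, fixed; origin at table level on the axis of its round hole, z up. Foot plate 84 x 84 x 8 mm with a grey block 66 x 66 mm on it, top 40 mm above the table. Hole 42 mm diameter, floor 8 mm above the table (32 mm deep).
- fixture: Aluminium clamping fixture, fixed; origin at table level on the axis of the vertical bore, z up. Housing 72 x 72 mm (foot 82 x 82), top 110 mm above the table. A bed 66 mm wide, surface 20 mm above the table, runs from it along the fixture's -x to 145 mm from the axis; it carries jaw, pad, block and stop. Do not push on fixture or nut with more than about 25 N.
- bore (a point): Centre of the mouth of the bore on top of the housing, 110 mm above the table. Bore 41 mm diameter, 90 mm deep, vertical. Its nut turns clockwise, seen from above, to clamp; each radian moves the jaw 10 mm. Turning takes 0.2 N m, plus 0.01 N m per N of clamping; standing still it may take 0.2 less than that. From the start it takes 0.2 to 1.3 rad until the block is firmly held.
- seat (a point): On the bore's axis, 24 mm above the table, top of the nut's 33 mm round flange: where the socket's mouth rests when fully seated. Six-sided nut above it: 24 mm across flats, 14 mm tall, top edge chamfered. Its angle differs every time and is not reported: unmatched, the socket rides 13 to 14 mm above the seat. Flats repeat every 60 degrees; play about 7 degrees either way.
- jaw (a joint): Travel in m of the sliding jaw along the fixture's -x; 0 open, up to 0.016; grows as the nut is turned clockwise. The drive holds itself when let go, up to about 20 N of clamping force.
- pad: Steel pad in front of the jaw, 8 x 36 x 18 mm; origin at mid thickness, 60 mm from the bore's axis with the jaw open. It moves with the jaw; once block and stop resist, it is pushed back towards the jaw on a spring, 8 N per mm, so each further radian of the nut adds 80 N of clamping force. Firm, not crushed: 10 to 25 N, pad pushed back 1.3 to 3 mm.
- block: Gauge block, steel, 30 x 35 x 11 mm, 0.09 kg; origin under its centre. It lies loose on the bed between pad and stop, 30 mm side along the bed, with 6 to 10 mm of free space in all when the jaw is fully open.
- collet: Bystander: light spring collet holder standing on its flange, 24 mm diameter, 42 mm tall; origin under its centre.
- vee: Bystander: steel V block, 26 x 26 x 22 mm; origin under its centre.
- holder: Bystander: dark collet holder on a wide flange, 30 mm diameter, 34 mm tall; origin under its centre.
- mount: Bystander: ball mount with three prongs, 33 mm diameter, 50 mm tall; origin under its centre.
- cap: Bystander: black lens cap, 36 mm diameter, 15 mm tall; origin under its centre.
- clamp: Bystander: black clamp block with two screws, 18 x 36 x 24 mm; origin under its centre.
- vial: Bystander: vial with a white cap, 20 mm diameter, 54 mm tall; origin under its centre.
There are look-alikes about, which are no part of the job. What is shaped like the stand but orange or yellow is not meant. Of the things shaped like the extension, the steel one is meant.

How it is judged (in metres and radians):
On the way, in this order (a step that is already met when the one before it is completed fails the run):
1. the socket is fully down on the nut at the foot of the bore (z of extension in the frame of fixture below 0.029 m and horizontal distance between extension and fixture below 0.004 m), for 0.2 s.
2. with the socket on the nut, the pad is tightened on the block with at least 8 N (all of step 1 and contact force between pad and block above 8 N), for 0.2 s.
At the end, for the whole second after the job is handed in: The pad presses the gauge block with more than 6 N; the extension stands home in the stand's hole (within 6 mm of its axis, its mouth within 5 mm of the hole's floor, less than 6 degrees off upright) and is at rest (contact force between pad and block above 6 N and horizontal distance between extension and stand below 0.006 m and z of extension in the frame of stand below 0.013 m and angle between extension's own z axis and vertical below 0.1 rad and linear speed of extension below 0.02 m/s); the robot touches nothing.
It fails at once if the extension presses or wedges on the fixture or nut with more than 80 N, all contact points added (contact force between extension and fixture above 80 N).
It fails at once if the block is squeezed with more than 45 N (contact force between pad and block above 45 N).
It fails at once if a bystander is pushed more than 20 mm (distance of any of collet, vee, holder, mount, cap, clamp, vial from where it was at the start of the episode above 0.02 m).
It also fails if it takes over 72 s, if anything falls off the work surface, if the arm or the gripper's body presses on something with over 40 N, if the wrist force passes 120 N, or if a joint passes its speed limit or range.

## Robot

A 7-joint arm with a two-finger parallel gripper is mounted at the origin on a cart in front of the work surface, level with it; the furniture and walls round the work are solid. World frame = base frame: x ahead of the robot, y to its left, z up, the work surface at z = 0. Lengths are in m, angles in degrees, forces in N, time in s.
With the tool pointing down it reaches from about 0.4 to 0.875 m from the base axis. Payload 6.5 kg.
Tool frame: the origin (TCP) lies between the finger pads; the fingertips stand 8 mm ahead of it and the grasp point (between the pads) lies 11 mm behind it; x points along the fingers, z is the direction in which the jaws open and shut, and the axes are right-handed (so a half turn about x gives the same grasp; the last joint's range is limited). The gripper opens to 85 mm and grips with 20 to 120 N. Pads are 22 mm wide; open, the fingers measure 114 mm over their backs; the gripper's body (76 mm by 85 mm) begins 54 mm behind the grasp point. The pads swing forward as they close: fully open they stand 13 mm farther back than shut.
Start: joints at [-80.168, 30.733, -0.252, 88.115, 0.149, 61.152, -4.079], TCP at [0.153, 0.632, 0.239] pointing down, gripper open.
Joint ranges: [-154.64, 154.64], [-21.42, 123.67], [-72.66, 72.17], [13.99, 137.28], [-74.86, 254.86], [10.95, 109.41], [-158.01, 158.01]. Speed limits (degrees/s): [136.94, 136.94, 180, 180, 180, 180, 180].

## Interface

Orientations are given as a 3x3 rotation matrix whose columns are the frame's x, y, z axes.
In Python, from station import sense, get_image, calibration, close_job gives the robot as it stands. The module is installed in compiled form; this text tells all that it offers.
- The arm moves only by the shell command python3 -m jog 'ROWS' [OPENING] [FORCE]. ROWS is JSON, one flat list of numbers, 6 for each row, row after row: the shift along the tool's x, y, z in cm, then the turn, a rotation vector about the tool's x, y, z in degrees. A call has 1 to 5 rows; each row is the pose to reach, as a shift and turn from the pose measured when the call began, along the tool's axes at that moment; what a row does not reach only later rows make up. A row lasts 1/8 s, in which the tool goes at most 62.5 mm and 10.7 degrees, less where a joint would pass 70% of its speed; a pose out of reach is approached as far as the arm can. A call with a gripper value outside its range is refused whole. OPENING is the closure, from 0 (fully open) to 1 (shut), set as the call begins (- or left out, the last holds). The fingers move at their own pace and stop on an object; FORCE is the grip in N (left out, the last holds). Time passes only in rows, so rows that repeat a pose let the fingers close. It gives the time, the measured TCP pose, the force and the opening at its end, in the units of the state.
- sense(): the state, without advancing time (a new reading comes with each control period).
- get_image(name): name is "scene" or "top"; returns the picture (400x640x3 uint8, red, green, blue); there is no depth.
- calibration(name): a dict with "fov_y" (degrees; the focal length in pixels is half the picture's height over the tangent of half this angle, whatever the lens; pixels are square), "cx", "cy" (the principal point, pixels), "view" (4x4, takes a point from world to camera coordinates). Camera axes: x right, y up, looking along -z (the intrinsics and any distortion apply to the point x, -y, -z); pixel columns grow to the right and rows downward; lengths in m; the calibration is good to about 2 mm. A picture is of the moment at which its call begins. calibration takes no time and is no camera call.
- close_job(): hands the job in, once; it reports no verdict.
The state is a dict: "time": time; "joint_positions": joint angles; "qd": joint speeds; "joint_efforts": joint torques, N m; "position": TCP position; "orientation": TCP orientation; "ft_force": force on the tool from outside, world axes, zero at the start; "torque": the same for the moment, N m; "width": finger opening in m.
Only numpy, scipy, OpenCV 4.12 (cv2) and the standard library are available. Lean on these libraries where they do the work, as an engineer would, in place of code of your own. Each camera call takes 0.05 s, during which the arm holds its last target.

## Working session

There is one attempt and no reset: what is moved stays moved. The work goes in short steps, Python scripts to look and compute and a shell command to move; the robot and the scene stay as the last step left them, time stands still between calls to the robot, and variables do not carry over. Pictures are saved under pics/ and viewed, and the job is handed in when it is done.

```bash
mkdir -p pics
python3 - <<'E'
from station import *
import cv2,numpy as np
for n in("scene","top"):
    im=get_image(n); cv2.imwrite(f"pics/{n}0.png",im[:,:,::-1]); 
    c=calibration(n); print(n,{k:(np.round(v,4).tolist() if k=='view' else v) for k,v in c.items()})
s=sense(); print(s['time'],s['position'],np.round(s['orientation'],3).tolist(),s['ft_force'],s['width'])
E
```

```text
scene {'fov_y': 43.305602162490544, 'cx': 326.7498724089635, 'cy': 211.39658134305074, 'view': [[0.8142, -0.5806, -0.0012, -0.4608], [0.4501, 0.6299, 0.6329, -0.3345], [-0.3668, -0.5159, 0.7742, -1.3632], [0.0, 0.0, 0.0, 1.0]]}
top {'fov_y': 43.52633549833287, 'cx': 318.08991824780725, 'cy': 208.49796960756007, 'view': [[-0.0214, -0.9997, 0.0119, 0.0059], [0.9979, -0.0206, 0.0614, -0.571], [-0.0612, 0.0132, 0.998, -1.5438], [0.0, 0.0, 0.0, 1.0]]}
0.1 [0.15298556 0.63116707 0.23847319] [[-0.0, -0.972, 0.235], [-0.002, 0.235, 0.972], [-1.0, -0.0, -0.002]] [ 0.44213897 -2.02607379  0.61705773] 0.08565175328445573
```

View pics/scene0.png

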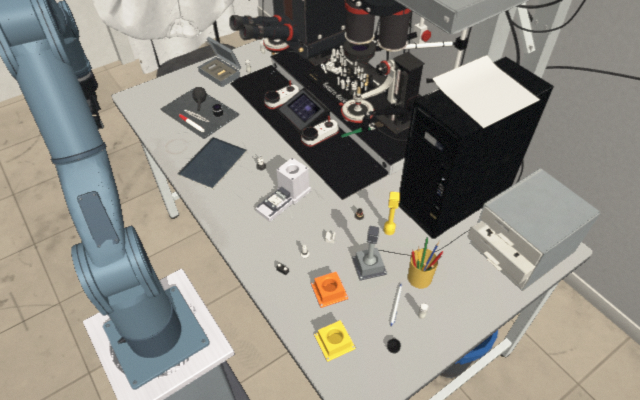

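View pics/top0.png

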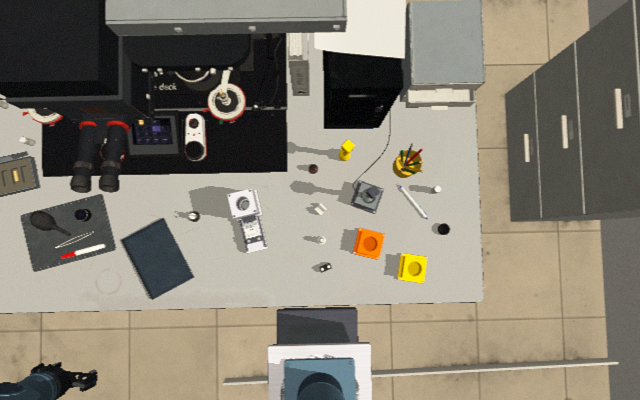

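The scene shows the stand with the steel extension at about (372,255), the white fixture at (293,175), and the orange and yellow decoys. In the top view the stand is at about (367,197) and the bore at (243,204). Next I'll zoom in.

Run:
```python
import cv2,numpy as np
t=cv2.imread("pics/top0.png"); s=cv2.imread("pics/scene0.png")
def z(im,x,y,w,h,k): return cv2.resize(im[y:y+h,x:x+w],None,fx=k,fy=k,interpolation=cv2.INTER_CUBIC)
a=z(t,215,180,66,80,6); b=z(t,335,160,66,80,6)
cv2.imwrite("pics/zt.png",np.hstack([a,b]))
a=z(s,245,145,75,80,5); b=z(s,340,200,75,85,5)[:400]
cv2.imwrite("pics/zs.png",np.hstack([a,b]))
```

```text
(no output)
```

View pics/zt.png

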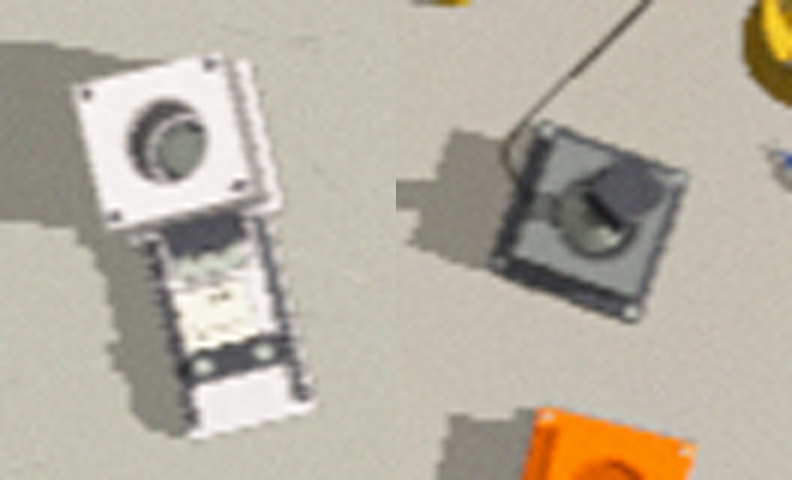

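View pics/zs.png

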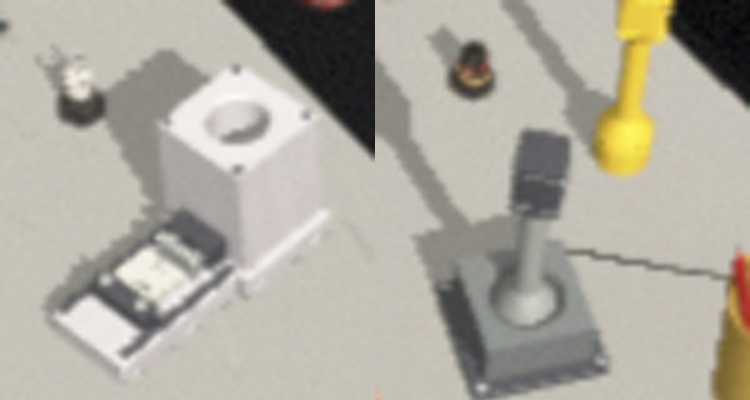

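```bash
cat > h.py <<'E'
import numpy as np,cv2
from station import calibration
C={n:calibration(n) for n in("scene","top")}
def ray(n,u,v):
    c=C[n]; f=200/np.tan(np.radians(c['fov_y']/2)); V=np.array(c['view'])
    d=V[:3,:3].T@np.array([(u-c['cx'])/f,-(v-c['cy'])/f,-1]); o=-V[:3,:3].T@V[:3,3]
    return o,d/np.linalg.norm(d)
def plane(n,u,v,z):
    o,d=ray(n,u,v); return o+d*(z-o[2])/d[2]
def tri(a,b):
    (o1,d1),(o2,d2)=ray("scene",*a),ray("top",*b)
    k=np.linalg.lstsq(np.array([d1,-d2]).T,o2-o1,rcond=None)[0]
    p,q=o1+k[0]*d1,o2+k[1]*d2; return (p+q)/2,np.linalg.norm(p-q)*1000
def proj(n,P):
    c=C[n]; f=200/np.tan(np.radians(c['fov_y']/2)); V=np.array(c['view']);p=V[:3,:3]@P+V[:3,3]
    return c['cx']-f*p[0]/p[2],c['cy']+f*p[1]/p[2]
E
python3 - <<'E'
from h import *
t=cv2.imread("pics/top0.png"); s=cv2.imread("pics/scene0.png")
def blobs(im,x,y,w,h,lo,hi,mn):
    g=im[y:y+h,x:x+w].max(2); m=((g>=lo)&(g<=hi)).astype(np.uint8)
    n,l,st,ce=cv2.connectedComponentsWithStats(m)
    for i in range(1,n):
        if st[i,4]>=mn: print("  ",st[i,:4]+[x,y,0,0],st[i,4],np.round(ce[i]+[x,y],2))
print("top head");blobs(t,362,180,22,22,0,85,15)
print("scene head");blobs(s,362,220,25,28,0,100,15)
print("screws top");blobs(t,225,188,34,32,0,150,1)
print("screws scene");blobs(s,270,155,45,25,0,130,1)
print(s[222:248,365:382].max(2)); print(t[182:202,363:384].max(2))
E
```

```text
top head
   [365 188  10  14] 52 [369.06 194.52]
scene head
   [368 232   9  11] 62 [371.85 237.77]
screws top
   [225 188  34  32] 254 [235.18 207.94]
   [249 190   2   1] 2 [249.5 190. ]
   [229 195   1   1] 1 [229. 195.]
   [237 197  12  13] 114 [242.41 203.17]
   [254 210   2   2] 3 [254.33 210.33]
   [233 216   2   1] 2 [233.5 216. ]
screws scene
   [299 155  16  16] 136 [309. 160.]
[[199 197 198 197 198 197 198 197 199 195 198 197 173 145 143 142 140]
 [198 197 197 198 198 196 197 197 197 198 198 196 192 161 145 142 141]
 [198 199 199 196 199 194 196 196 198 198 199 199 194 169 146 142 140]
 [197 198 197 197 187 167 177 185 185 189 190 194 200 190 164 146 139]
 [194 195 198 190 141 114 112 120 119 131 151 174 184 189 188 161 143]
 [201 198 195 170 117  97 100 101 101 105 111 116 117 140 181 167 151]
 [198 197 195 165 119 100 102 101 101 105 104 100 100 114 174 190 167]
 [196 196 194 139 102  99  98  98 102 104 103 100 103 110 175 195 193]
 [197 197 187 136 103 101  99 100 102 103 102 103 102 116 178 195 194]
 [199 197 169 119 101 100 101 102 101 101 103 104 104 112 176 195 195]
[... 2218 characters left out ...]
7  88  50  32  40  67  93  94  91  93  95  87  92 117 138 113
  101 156 196]
 [105 102 102  81  59  41  33  45  74  88  97  93  93 109 130 145 133 103
  130 176 199]
 [105 108  97  84  72  58  43  33  46  72  95 105 121 131 145 145 123 105
  147 194 197]
 [100 101 105  94  79  78  79  61  32  56  75  78 103 137 151 142 114  99
  152 196 194]
 [100  98 102 103 114 127 155 132  75  83  88  74 115 140 148 132 102 121
  174 198 195]
 [ 84  92 103 108 120 132 151 159 161 123  69  85 121 151 142 117 106 156
  191 196 195]
 [ 98  88  94 111 118 130 142 165 154  88  74 111 138 148 139 116 127 178
  196 195 195]
 [126  95  80  97 117 119 115  92  77  78 109 134 148 148 134  97 123 173
  197 197 196]]
```

Run:
```python
from h import *
t=cv2.imread("pics/top0.png"); s=cv2.imread("pics/scene0.png")
g=t.max(2); m=np.zeros_like(g); m[184:198,366:381]=((g>=80)&(g<=104))[184:198,366:381]
m=cv2.morphologyEx(m,cv2.MORPH_OPEN,np.ones((3,3),np.uint8))
n,l,st,ce=cv2.connectedComponentsWithStats(m); i=1+st[1:,4].argmax()
pts=np.argwhere(l==i)[:,::-1].astype(np.float32); r=cv2.minAreaRect(pts); print(st[i],ce[i],r)
print((l[184:200,366:381]==i).astype(int))
tt=ce[i]
P=plane("top",*tt,0.178); print("head top centre",P)
b=[plane("top",*c,0.178) for c in cv2.boxPoints(r)]; 
for k in range(4): d=b[(k+1)%4]-b[k]; print(np.hypot(*d[:2])*1000,np.degrees(np.arctan2(d[1],d[0])))
# scene silhouette
g=s.max(2); m=np.zeros_like(g); m[224:242,365:382]=(g<140)[224:242,365:382]
n,l,st,ce=cv2.connectedComponentsWithStats(m); i=1+st[1:,4].argmax(); h=cv2.convexHull(np.argwhere(l==i)[:,::-1].astype(np.int32)); M=cv2.moments(h); sc=(M['m10']/M['m00'],M['m01']/M['m00']); print(st[i],ce[i],sc)
print("scene centre@.1555",plane("scene",*sc,.1555))
# hole of stand top view at z .04 and stand block corners ; by hand
def zt(x,y): return ((x+.5)/6-.5,(y+.5)/6-.5)
for nm,off,z,ps in (("bore screws",215,.11,[(88,94),(210,64),(240,185),(115,216)]),("housing corners",215,.11,[(72,87),(220,52),(253,203),(104,231)]),("stand block",335,.04,[(547-396,140),(683-396,180),(635-396,303),(505-396,262)]),("stand foot",335,.008,[(547-396,122),(688-396,172),(632-396,322),(492-396,268)])):
    Q=np.array([plane("top",zt(x,y)[0]+off,zt(x,y)[1]+(180 if off==215 else 160),z) for x,y in ps]); print(nm,Q.mean(0).round(4))
    for k in range(4): d=Q[(k+1)%4]-Q[k]; print("   ",round(np.hypot(*d[:2])*1000,1),round(np.degrees(np.arctan2(d[1],d[0])),1))
def zs(x,y,x0): return ((x+.5)/5-.5+x0,(y+.5)/5-.5)
Q=np.array([plane("scene",zs(x,y,245)[0],zs(x,y,0)[1]+145,.11) for x,y in [(167,123),(235,70),(305,115),(237,170)]]);print("scene screws",Q.mean(0).round(4))
for k in range(4): d=Q[(k+1)%4]-Q[k]; print("   ",round(np.hypot(*d[:2])*1000,1),round(np.degrees(np.arctan2(d[1],d[0])),1))
```

```text
[369 186  10  10  74] [373.60810811 190.68918919] ((373.7500305175781, 190.75006103515625), (9.192388534545898, 8.485280990600586), 45.0)
[[0 0 0 0 0 0 0 0 0 0 0 0 0 0 0]
 [0 0 0 0 0 0 0 0 0 0 0 0 0 0 0]
 [0 0 0 0 0 0 1 1 1 1 0 0 0 0 0]
 [0 0 0 0 0 1 1 1 1 1 1 0 0 0 0]
 [0 0 0 0 0 1 1 1 1 1 1 0 0 0 0]
 [0 0 0 0 1 1 1 1 1 1 1 1 0 0 0]
 [0 0 0 1 1 1 1 1 1 1 1 1 1 0 0]
 [0 0 0 1 1 1 1 1 1 1 1 1 1 0 0]
 [0 0 0 1 1 1 1 1 1 1 1 1 1 0 0]
 [0 0 0 0 1 1 1 1 1 1 1 1 1 0 0]
 [0 0 0 0 0 1 1 1 1 1 1 1 0 0 0]
 [0 0 0 0 0 0 1 1 1 1 0 0 0 0 0]
 [0 0 0 0 0 0 0 0 0 0 0 0 0 0 0]
 [0 0 0 0 0 0 0 0 0 0 0 0 0 0 0]
 [0 0 0 0 0 0 0 0 0 0 0 0 0 0 0]
 [0 0 0 0 0 0 0 0 0 0 0 0 0 0 0]]
head top centre [ 0.60801262 -0.1608288   0.178     ]
23.973464940964288 -46.285207813618115
25.76758723679197 -136.4848568312102
23.957906550061917 133.66042676508798
25.744805193098454 43.549616304994316
[367 226  12  16 163] [372.42331288 233.78527607] (372.48474576271184, 233.71977401129942)
scene centre@.1555 [ 0.60837726 -0.15736225  0.1555    ]
bore screws [0.5865 0.2181 0.11  ]
    61.2 -77.2
    61.1 -166.9
    62.6 102.8
    61.2 11.8
housing corners [0.5848 0.2186 0.11  ]
    74.1 -77.8
    75.8 -168.5
    73.6 99.5
    72.2 11.8
stand block [ 0.6037 -0.1583  0.04  ]
    72.8 -107.6
    68.1 157.1
    69.8 71.3
    66.6 -20.4
stand foot [ 0.6066 -0.1605  0.008 ]
    78.5 -110.8
    84.3 158.0
    78.4 67.7
    82.2 -22.0
scene screws [0.5858 0.2194 0.11  ]
    63.0 13.6
    61.8 -76.7
    63.2 -166.3
    61.8 103.1
```

```bash
cat > d.py <<'E'
import sys,numpy as np
from station import sense
from scipy.spatial.transform import Rotation as Ro
def st():
    s=sense(); R=np.array(s['orientation']); p=np.array(s['position'])
    print("t%.2f p"%s['time'],p.round(4),"az %.1f"%np.degrees(np.arctan2(R[1,2],R[0,2])),"tilt %.2f"%np.degrees(np.arccos(-R[2,0])),"F",np.array(s['ft_force']).round(1),"T",np.array(s['torque']).round(2),"w %.4f"%s['width'],"q",np.array(s['joint_positions']).round(0).astype(int).tolist())
    return s,p,R
def go(x,y,z,az):
    s,p,R=st(); a=np.radians(az)
    T=np.array([[0,-np.cos(a-0) if 0 else -np.sin(a)*-1*-1,np.cos(a)],[0,np.cos(a),np.sin(a)],[-1,0,0]])
    T[:,1]=np.cross(T[:,2],T[:,0])
    print("shift cm",(R.T@(np.array([x,y,z])-p)*100).round(2),"rot",Ro.from_matrix(R.T@T).as_rotvec(degrees=True).round(1))
if __name__=="__main__":
    a=[float(v) for v in sys.argv[1:]]
    go(*a) if len(a)==4 else st()
E
python3 d.py 0.608 -0.1595 0.26 44
```

```text
t0.10 p [0.153  0.6312 0.2385] az 76.4 tilt 0.09 F [ 0.4 -2.   0.6] T [-0.01 -0.04 -0.  ] w 0.0857 q [-80, 31, 0, 88, 0, 61, -4]
shift cm [ -2.04 -62.84 -66.13] rot [32.4 -0.1  0. ]
```

```bash
python3 -m jog '[-0.5,-3.5,-3.7,2,0,0, -1,-7.5,-7.9,4,0,0, -1.5,-11.5,-12.1,6,0,0, -2,-15.5,-16.3,8,0,0, -2,-19.5,-20.5,10,0,0]' 0; python3 d.py 0.608 -0.1595 0.26 44
```

```text
time: 0.72
position: [0.2951, 0.3843, 0.259]
orientation: [[0.0, -0.916, 0.402], [-0.001, 0.402, 0.916], [-1.0, -0.001, -0.001]]
ft_force: [0.8, 0.4, 0.4]
width: 0.0852
t0.72 p [0.2951 0.3843 0.259 ] az 66.3 tilt 0.06 F [0.8 0.4 0.4] T [ 0.04 -0.06  0.  ] w 0.0852 q [-63, 13, 6, 112, -2, 55, 10]
shift cm [-3.000e-02 -5.050e+01 -3.723e+01] rot [22.3 -0.   0. ]
```

```bash
python3 -m jog '[0,-4.5,-3.3,2.5,0,0, 0,-9,-6.6,5,0,0, 0,-13.5,-9.9,7.5,0,0, 0,-18,-13.2,10,0,0, 0,-22.5,-16.5,12.5,0,0]'; python3 -m jog '[0,-5.0,-2.5,2.5,0,0, 0,-10,-5,5,0,0, 0,-14.5,-7.5,7.5,0,0, 0,-19,-10,10,0,0, 0,-23,-12,10,0,0]' ;python3 d.py 0.608 -0.1595 0.26 44
```

```text
time: 1.35
position: [0.4353, 0.1412, 0.2593]
orientation: [[0.0, -0.806, 0.591], [-0.001, 0.591, 0.806], [-1.0, -0.001, -0.001]]
ft_force: [0.3, 0.1, -0.0]
width: 0.0857
time: 1.98
position: [0.5501, -0.0935, 0.2593]
orientation: [[-0.0, -0.691, 0.723], [-0.001, 0.723, 0.691], [-1.0, -0.001, -0.001]]
ft_force: [1.5, -0.3, 1.2]
width: 0.0855
t1.98 p [ 0.5501 -0.0935  0.2593] az 43.7 tilt 0.06 F [ 1.5 -0.3  1.2] T [ 0.01 -0.02 -0.03] w 0.0855 q [-17, 22, 28, 102, -12, 59, 60]
shift cm [-0.07 -8.78 -0.37] rot [-0.3 -0.1  0. ]
```

```bash
python3 -m jog '[0,-4.4,-0.2,0,0,0, 0,-8.8,-0.4,0,0,0, 0,-8.8,-0.4,0,0,0]';python3 d.py 0.608 -0.1595 0.1445 44
python3 - <<'E'
from station import *
import cv2,numpy as np
a=get_image("scene")[180:300,310:430,::-1]; b=get_image("top")[140:260,300:420,::-1]
cv2.imwrite("pics/p1.png",cv2.resize(np.hstack([a,b]),None,fx=3.3,fy=3.3,interpolation=cv2.INTER_CUBIC))
E
```

```text
time: 2.35
position: [0.6085, -0.1633, 0.2587]
orientation: [[-0.001, -0.688, 0.726], [-0.003, 0.726, 0.688], [-1.0, -0.002, -0.003]]
ft_force: [-0.5, -0.1, -0.3]
width: 0.0852
t2.35 p [ 0.6085 -0.1633  0.2587] az 43.5 tilt 0.20 F [-0.5 -0.1 -0.3] T [ 0.01 -0.01  0.04] w 0.0852 q [-9, 30, 28, 92, -15, 63, 67]
shift cm [11.42  0.33  0.26] rot [-0.5 -0.2  0.1]
```

View pics/p1.png

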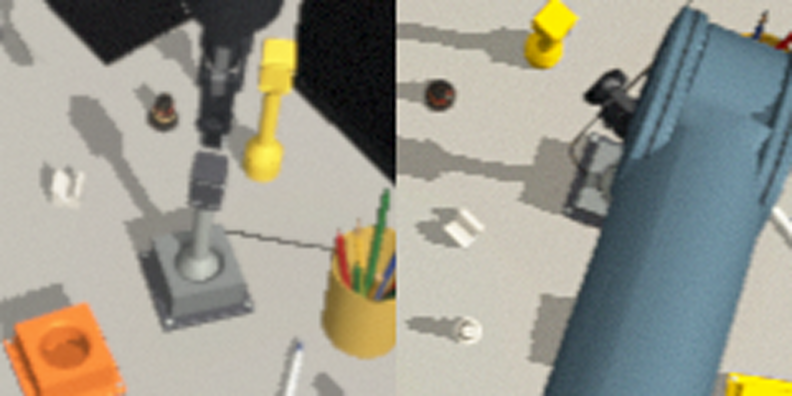

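The gripper is above the grey head (about (208,180) in the left half), clear of the pencil cup and the yellow decoy. Descending.

```bash
python3 -m jog '[3,0.3,0.2,0,0,0, 6,0.35,0.25,0,0,0, 9,0.35,0.25,0,0,0, 11.4,0.35,0.25,0,0,0, 11.4,0.35,0.25,0,0,0]';python3 d.py 0.608 -0.1595 0.1445 44
```

```text
time: 3.08
position: [0.6049, -0.1537, 0.143]
orientation: [[-0.006, -0.691, 0.723], [0.001, 0.723, 0.691], [-1.0, 0.005, -0.004]]
ft_force: [-0.7, -0.8, 0.7]
width: 0.085
t3.08 p [ 0.6049 -0.1537  0.143 ] az 43.7 tilt 0.34 F [-0.7 -0.8  0.7] T [-0.04 -0.01  0.02] w 0.0850 q [-7, 37, 25, 97, -19, 50, 69]
shift cm [-0.15 -0.64 -0.18] rot [-0.3 -0.2 -0.3]
```

```bash
python3 -m jog '[-0.1,-0.6,-0.2,0,0,0, -0.1,-0.6,-0.2,0,0,0]';python3 d.py 0.608 -0.1595 0.1445 44
```

```text
time: 3.32
position: [0.6084, -0.16, 0.1454]
orientation: [[-0.004, -0.691, 0.723], [0.0, 0.723, 0.691], [-1.0, 0.003, -0.002]]
ft_force: [0.3, 0.8, -0.2]
width: 0.0856
t3.33 p [ 0.6084 -0.16    0.1454] az 43.7 tilt 0.22 F [ 0.3  0.8 -0.2] T [0.04 0.   0.04] w 0.0856 q [-7, 37, 25, 97, -19, 51, 70]
shift cm [0.09 0.06 0.01] rot [-0.3 -0.1 -0.2]
```

```bash
python3 -m jog '[0,0,0,0,0,0, 0,0,0,0,0,0, 0,0,0,0,0,0, 0,0,0,0,0,0]' 1 60; python3 -m jog '[0,0,0,0,0,0, 0,0,0,0,0,0]'; python3 d.py 0.608 -0.1595 0.1445 44
```

```text
time: 3.82
position: [0.6084, -0.1602, 0.1456]
orientation: [[-0.004, -0.691, 0.723], [0.0, 0.723, 0.691], [-1.0, 0.003, -0.003]]
ft_force: [-1.1, 0.4, 2.1]
width: 0.0278
time: 4.08
position: [0.6083, -0.1602, 0.1456]
orientation: [[-0.004, -0.691, 0.723], [0.0, 0.723, 0.691], [-1.0, 0.003, -0.003]]
ft_force: [-0.5, 0.4, 1.7]
width: 0.0275
t4.08 p [ 0.6083 -0.1602  0.1456] az 43.7 tilt 0.22 F [-0.5  0.4  1.7] T [0.03 0.09 0.03] w 0.0275 q [-7, 37, 25, 97, -19, 51, 70]
shift cm [0.11 0.07 0.02] rot [-0.3 -0.1 -0.2]
```

```bash
python3 -m jog '[-1.5,0,0,0,0,0, -4,0,0,0,0,0, -7,0,0,0,0,0, -10,0,0,0,0,0, -13.5,0,0,0,0,0]';python3 -m jog '[-1,0,0,0,0,0, -1,0,0,0,0,0]'; python3 d.py 0.5862 0.2187 0.29 78.5;  python3 - <<'E'
from station import *
import cv2,numpy as np
a=get_image("scene")[160:280,310:430,::-1]
cv2.imwrite("pics/p2s.png",a)
cv2.imwrite("pics/p2.png",cv2.resize(a,None,fx=5,fy=5,interpolation=cv2.INTER_CUBIC))
E
```

```text
time: 4.7
position: [0.6081, -0.1599, 0.2815]
orientation: [[-0.005, -0.691, 0.723], [0.001, 0.723, 0.691], [-1.0, 0.004, -0.003]]
ft_force: [0.0, 0.1, -4.3]
width: 0.0279
time: 4.95
position: [0.6081, -0.1598, 0.2915]
orientation: [[-0.005, -0.691, 0.723], [0.001, 0.723, 0.691], [-1.0, 0.004, -0.003]]
ft_force: [-0.6, -0.1, -4.7]
width: 0.0275
t4.95 p [ 0.6081 -0.1598  0.2915] az 43.7 tilt 0.29 F [-0.6 -0.1 -4.7] T [0.03 0.02 0.01] w 0.0275 q [-9, 28, 29, 89, -14, 67, 66]
shift cm [ 0.2  28.87 24.57] rot [-34.8  -0.1  -0.3]
```

View pics/p2.png

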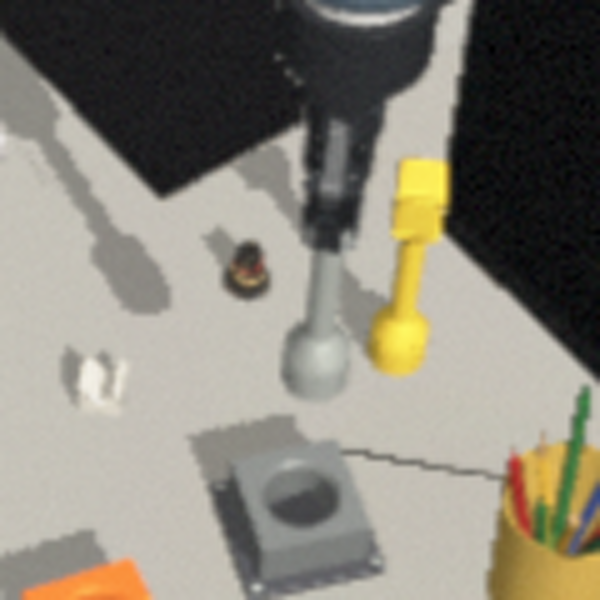

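The extension hangs from the gripper, with its socket at about (315,365) in the crop. The stand's hole is empty at about (301,497).

Run:
```python
from h import *
a=cv2.imread("pics/p2s.png"); off=np.array([310,160])
print("hole", [plane("scene",*(np.array([u,v])/5-.4+off),.04).round(4) for u,v in [(300.5,493)]])
# hole rim extents ; socket mask
g=a.astype(int); sat=g.max(2)-g.min(2); 
sub=g[45:85,50:75].max(2)
print(sub[::1])
```

```text
hole [array([ 0.6064, -0.1596,  0.04  ])]
[[198 197 197 196 198 197 197 195 167 145 104  80  75  53  43  44  44  47
   51  65  70 109 175 196 197]
 [196 196 194 199 196 196 197 198 193 164 123 100  93  65  49  49  46  56
   85 123 105 133 181 195 198]
 [182 190 197 198 199 197 197 198 197 188 127 106  94  66  52  52  46  63
  123 157 134 155 189 192 197]
 [128 150 188 198 197 198 198 198 198 193 147 117  89  60  52  53  50  60
  127 155 157 180 198 196 199]
 [ 66  92 165 194 197 197 196 197 198 196 190 155 107  71  67  67  56  68
  130 154 155 181 197 197 196]
 [ 57  77 135 183 197 196 199 199 198 198 198 191 151 112 118 117 103 102
  152 179 189 195 199 198 198]
 [ 71  75 141 184 197 198 196 196 199 194 197 193 150 125 138 155 160 161
  163 187 196 197 198 200 198]
 [ 63  88 147 188 197 197 199 198 199 198 196 194 147 129 144 162 167 169
  163 186 195 199 197 198 195]
 [ 79 118 126 167 191 197 198 196 197 198 199 192 147 131 148 161 168 165
  155 176 195 194 196 198 197]
 [ 98 106 116 134 178 196 197 200 197 197 197 192 139 129 150 163 167 163
  146 147 179 194 197 197 195]
 [118 11
[... 2442 characters left out ...]
46 143 146 157 160 165 170 169 171 170
  181 194 198 197 195 196 196]
 [197 199 197 194 197 198 198 193 181 167 160 162 167 168 171 172 180 190
  195 198 196 199 198 199 195]
 [196 196 197 197 197 197 197 198 197 192 188 185 182 182 184 185 195 198
  196 196 198 196 196 197 198]
 [197 195 198 193 198 197 194 196 198 197 197 196 196 198 196 196 197 194
  196 199 198 197 198 195 195]
 [196 197 196 192 187 187 188 188 188 193 197 195 195 197 197 197 199 199
  197 198 199 196 198 196 197]
 [188 188 184 162 149 145 148 148 152 185 196 196 198 200 198 194 197 198
  199 196 195 198 197 198 196]
 [160 146 147 142 141 140 142 141 148 181 195 196 199 195 199 197 197 198
  198 195 196 196 199 199 196]]
```

Run:
```python
from h import *
th=np.linspace(0,2*np.pi,200)
for z0 in (.154,.152,.156):
    P=[proj("scene",np.array([.6081+.018*np.cos(a),-.1598+.018*np.sin(a),z0])) for a in th]
    P=np.array(P)-[310,160]; print(z0,"L",P[:,0].min(),"R",P[:,0].max(),"bot",P[:,1].max())
    Q=np.array([proj("scene",np.array([.6081+.008*np.cos(a),-.1598+.008*np.sin(a),z0+.10])) for a in th])-[310,160]
    print("   shaft L R at row",Q[:,1].mean(),Q[:,0].min(),Q[:,0].max())
th2=th
P=np.array([proj("scene",np.array([.6064+.021*np.cos(a),-.1596+.021*np.sin(a),.04])) for a in th])-[310,160]
print("hole pred ext",P.min(0),P.max(0))
```

```text
0.154 L 56.366937101942824 R 69.48905830222498 bot 79.97800329953205
   shaft L R at row 51.65399711049109 62.52660656498597 68.70530473302244
0.152 L 56.323540066362 R 69.43094442252067 bot 80.40972462328253
   shaft L R at row 52.141005449020774 62.47334377577215 68.644700977701
0.156 L 56.41043126315839 R 69.54730239202848 bot 79.54530724000062
   shaft L R at row 51.1658336099238 62.57999566234679 68.76605228147707
hole pred ext [52.51187642 92.26252974] [ 66.90479654 104.23443901]
```

```bash
python3 -m jog '[0,3,2.6,-4,0,0, 0,7,6,-9,0,0, 0,11,9.4,-14,0,0, 0,15,12.8,-19,0,0, 0,19,16.2,-24,0,0]';  python3 d.py 0.5864 0.2188 0.29 78.5
```

```text
time: 5.62
position: [0.5921, 0.0913, 0.2889]
orientation: [[-0.01, -0.926, 0.377], [0.0, 0.377, 0.926], [-1.0, 0.009, -0.003]]
ft_force: [0.7, 0.2, -3.8]
width: 0.0275
t5.62 p [0.5921 0.0913 0.2889] az 67.9 tilt 0.57 F [ 0.7  0.2 -3.8] T [-0.01 -0.07  0.  ] w 0.0275 q [-28, 24, 20, 94, -9, 65, 63]
shift cm [-0.09  5.33 11.59] rot [-10.6  -0.1  -0.6]
```

```bash
python3 -m jog '[0,1.8,3.9,-4,0,-0.2, 0,3.6,7.8,-8,0,-0.4, 0,5.3,11.6,-10.6,-0.1,-0.6, 0,5.3,11.6,-10.6,-0.1,-0.6]';  python3 d.py 0.5864 0.2188 0.29 78.5
```

```text
time: 6.12
position: [0.5843, 0.2241, 0.2866]
orientation: [[-0.004, -0.981, 0.192], [0.001, 0.192, 0.981], [-1.0, 0.004, -0.0]]
ft_force: [-0.2, -0.5, -3.8]
width: 0.0275
t6.12 p [0.5843 0.2241 0.2866] az 78.9 tilt 0.20 F [-0.2 -0.5 -3.8] T [-0.08 -0.   -0.  ] w 0.0275 q [-36, 26, 16, 90, -8, 65, 60]
shift cm [-0.34 -0.31 -0.48] rot [ 0.4 -0.  -0.2]
```

```bash
python3 -m jog '[0,-0.3,-0.5,0,0,-0.2, 0,-0.3,-0.5,0,0,-0.2]';  python3 d.py 0.5864 0.2188 0.29 78.5;python3 - <<'E'
from station import *
import cv2,numpy as np
a=get_image("scene")[100:220,230:350,::-1]
cv2.imwrite("pics/p3s.png",a)
cv2.imwrite("pics/p3.png",cv2.resize(a,None,fx=5,fy=5,interpolation=cv2.INTER_CUBIC))
E
```

```text
time: 6.38
position: [0.5861, 0.2167, 0.2856]
orientation: [[-0.002, -0.981, 0.194], [-0.002, 0.194, 0.981], [-1.0, 0.001, -0.002]]
ft_force: [-0.3, -0.5, -4.1]
width: 0.0274
t6.38 p [0.5861 0.2167 0.2856] az 78.8 tilt 0.13 F [-0.3 -0.5 -4.1] T [-0.   -0.01 -0.01] w 0.0274 q [-36, 26, 16, 90, -8, 65, 61]
shift cm [-0.44  0.01  0.21] rot [ 0.3 -0.1 -0.1]
```

View pics/p3.png

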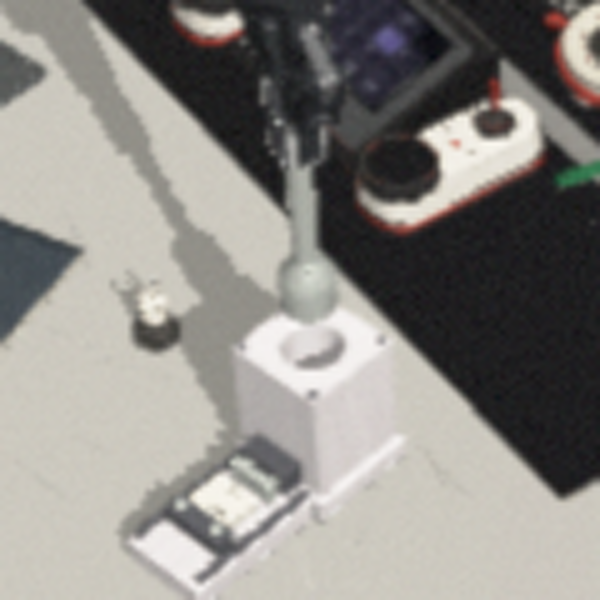

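Run:
```python
from h import *
th=np.linspace(0,2*np.pi,200)
def ext(x,y,r,z):
    P=np.array([proj("scene",np.array([x+r*np.cos(a),y+r*np.sin(a),z])) for a in th])-[230,100]; return P.min(0).round(2),P.max(0).round(2)
print("socket",ext(.5861,.2167,.018,.148)); print("bore",ext(.5864,.2188,.0205,.11)); print("shaft",ext(.5861,.2167,.008,.228))
a=cv2.imread("pics/p3s.png").max(2)
print(a[40:67,52:72]); print(a[63:76,53:72])
```

```text
socket (array([55.94, 56.33]), array([67.46, 64.51]))
bore (array([55.64, 63.86]), array([68.51, 73.12]))
shaft (array([57.57, 39.63]), array([62.9 , 43.28]))
[[203 192 138  72  59 130 151 166 171 174 158  98  45  32  29  31  31  30
   38  76]
 [203 205 194 139  85 119 143 163 174 171 159  95  44  31  37  31  33  31
   33  61]
 [205 201 202 193 139  92 130 161 172 171 161  95  39  32  31  36  36  32
   31  41]
 [202 201 204 204 192 139 134 161 170 175 158  95  41  29  32  32  35  29
   30  33]
 [204 202 201 204 201 176 150 162 172 174 158  97  38  30  33  27  31  33
   33  31]
 [204 203 203 204 201 183 152 159 171 171 159  95  39  32  29  33  28  28
   34  34]
 [206 202 204 203 203 197 161 157 169 174 161  96  42  29  27  30  34  32
   30  31]
 [202 203 203 205 205 200 158 151 170 174 161  96  43  30  29  29  31  29
   30  28]
 [205 206 203 201 203 197 157 152 170 173 161  99  47  28  29  28  28  31
   30  28]
 [203 203 204 204 205 198 160 156 167 174 163 115  61  30  30  26  36  31
   29  32]
 [205 205 203 205 203 192 154 151 166 174 170 159 108  56  34  30  30  33
   30  33]
 [205 
[... 1708 characters left out ...]
 225 226 226 223 217 209 192 176 195 235 244
  244]
 [244 244 239 222 213 218 223 226 226 226 224 219 209 184 158 170 224 242
  243]
 [245 244 231 206 208 216 224 226 226 225 223 213 195 164 144 162 223 240
  244]
 [245 243 236 210 203 216 222 226 222 218 212 175 154 144 145 186 235 242
  243]
 [245 244 242 223 209 217 218 213 172 153 152 144 143 144 163 220 240 243
  244]
 [243 244 243 236 224 218 176 152 142 139 144 148 156 172 212 237 243 244
  241]
 [238 243 243 243 241 231 202 177 169 170 174 187 212 235 241 243 244 241
  233]
 [222 236 242 244 244 242 241 240 239 240 240 240 242 242 243 244 242 234
  221]
 [182 203 230 241 243 244 244 243 244 244 244 244 244 244 244 241 232 223
  215]]
```

Socket at about (308,290), bore mouth at (314,348) in the crop. Compared with the projection, the tool sits about 1.5 mm along tool +y, so I'll correct for that and go down gently.

```bash
python3 -m jog '[1,-0.14,0.21,0,0,0, 2.2,-0.14,0.21,0,0,0, 3.0,-0.14,0.21,0,0,0, 3.0,-0.14,0.21,0,0,0]';  python3 d.py 0.5879 0.2185 0.255 78.5
```

```text
time: 6.92
position: [0.5874, 0.2185, 0.2548]
orientation: [[-0.003, -0.981, 0.194], [-0.002, 0.194, 0.981], [-1.0, 0.002, -0.002]]
ft_force: [0.2, -0.1, -4.4]
width: 0.0275
t6.92 p [0.5874 0.2185 0.2548] az 78.8 tilt 0.20 F [ 0.2 -0.1 -4.4] T [ 0.05 -0.02  0.01] w 0.0275 q [-36, 28, 16, 92, -8, 62, 61]
shift cm [-0.02 -0.05  0.01] rot [ 0.3 -0.1 -0.1]
```

```bash
python3 -m jog '[0.3,-0.05,0,0,0,0, 0.6,-0.05,0,0,0,0, 0.9,-0.05,0,0,0,0, 1.1,-0.05,0,0,0,0]';  python3 d.py 0.5879 0.2185 0.255 78.5
```

```text
time: 7.42
position: [0.5878, 0.2184, 0.2436]
orientation: [[-0.003, -0.981, 0.194], [-0.002, 0.194, 0.981], [-1.0, 0.003, -0.003]]
ft_force: [0.4, 0.8, -4.0]
width: 0.0275
t7.42 p [0.5878 0.2184 0.2436] az 78.8 tilt 0.20 F [ 0.4  0.8 -4. ] T [ 0.07 -0.01  0.05] w 0.0275 q [-35, 29, 15, 92, -8, 60, 61]
shift cm [-1.14 -0.    0.01] rot [ 0.3 -0.1 -0.1]
```

```bash
python3 -m jog '[0.4,0,0,0,0,0, 0.8,0,0,0,0,0, 1.2,0,0,0,0,0, 1.6,0,0,0,0,0, 2,0,0,0,0,0]';  python3 d.py 0.5879 0.2185 0.255 78.5;python3 - <<'E'
from station import *
import cv2,numpy as np
a=get_image("scene")[100:220,230:350,::-1]
cv2.imwrite("pics/p4.png",cv2.resize(a,None,fx=5,fy=5,interpolation=cv2.INTER_CUBIC))
E
```

```text
time: 8.05
position: [0.5877, 0.2184, 0.2234]
orientation: [[-0.003, -0.981, 0.194], [-0.002, 0.194, 0.981], [-1.0, 0.003, -0.002]]
ft_force: [0.3, 0.1, -4.3]
width: 0.0278
t8.05 p [0.5877 0.2184 0.2234] az 78.8 tilt 0.20 F [ 0.3  0.1 -4.3] T [-0.02  0.03  0.  ] w 0.0278 q [-35, 30, 15, 93, -9, 58, 61]
shift cm [-3.16 -0.01  0.01] rot [ 0.3 -0.1 -0.1]
```

View pics/p4.png

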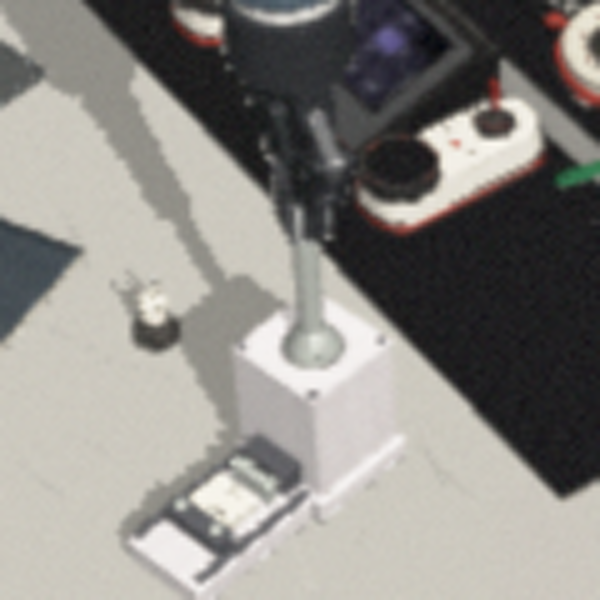

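The socket is inside the bore (about (314,345)), with no side force.

```bash
python3 -m jog '[0.8,0,0,0,0,0, 1.6,0,0,0,0,0, 2.4,0,0,0,0,0, 3.2,0,0,0,0,0, 3.9,0,0,0,0,0]';  python3 d.py;  python3 -m jog '[0.1,0,0,0,0,0, 0.25,0,0,0,0,0, 0.4,0,0,0,0,0]';  python3 d.py
```

```text
time: 8.72
position: [0.5872, 0.2182, 0.1831]
orientation: [[-0.004, -0.981, 0.194], [-0.002, 0.194, 0.981], [-1.0, 0.004, -0.003]]
ft_force: [-1.0, -0.6, -3.6]
width: 0.0276
t8.72 p [0.5872 0.2182 0.1831] az 78.8 tilt 0.27 F [-1.  -0.6 -3.6] T [-0.03  0.03  0.  ] w 0.0276 q [-35, 33, 15, 95, -10, 54, 62]
time: 9.1
position: [0.5874, 0.2182, 0.1794]
orientation: [[-0.003, -0.981, 0.194], [-0.002, 0.194, 0.981], [-1.0, 0.003, -0.003]]
ft_force: [0.2, 0.5, -3.8]
width: 0.0274
t9.10 p [0.5874 0.2182 0.1794] az 78.8 tilt 0.23 F [ 0.2  0.5 -3.8] T [ 0.02 -0.05 -0.04] w 0.0274 q [-35, 33, 14, 95, -10, 53, 62]
```

```bash
for i in 1 2; do :; done; python3 -m jog '[0.1,-0.03,0.03,0,0,0, 0.2,-0.03,0.03,0,0,0, 0.3,-0.03,0.03,0,0,0]';  python3 d.py; python3 -m jog '[0.07,0,0,0,0,0, 0.14,0,0,0,0,0, 0.2,0,0,0,0,0]';  python3 d.py
```

```text
time: 9.48
position: [0.5878, 0.2185, 0.1764]
orientation: [[-0.003, -0.981, 0.194], [-0.002, 0.194, 0.981], [-1.0, 0.003, -0.003]]
ft_force: [-0.4, -0.1, -3.4]
width: 0.0274
t9.47 p [0.5878 0.2185 0.1764] az 78.8 tilt 0.23 F [-0.4 -0.1 -3.4] T [ 0.   -0.05 -0.  ] w 0.0274 q [-35, 33, 14, 95, -10, 53, 62]
time: 9.85
position: [0.5879, 0.2185, 0.1745]
orientation: [[-0.003, -0.981, 0.194], [-0.002, 0.194, 0.981], [-1.0, 0.003, -0.003]]
ft_force: [-0.3, -0.0, -1.6]
width: 0.0271
t9.85 p [0.5879 0.2185 0.1745] az 78.8 tilt 0.21 F [-0.3 -0.  -1.6] T [-0.07  0.11  0.  ] w 0.0271 q [-35, 33, 14, 95, -10, 53, 62]
```

```bash
python3 -m jog '[0.04,0,0,0,0,0, 0.08,0,0,0,0,0]';  python3 d.py; python3 -m jog '[0.0,0,0,0,0,0]';  python3 d.py
```

```text
time: 10.1
position: [0.5882, 0.2185, 0.1742]
orientation: [[-0.002, -0.981, 0.194], [-0.002, 0.194, 0.981], [-1.0, 0.002, -0.002]]
ft_force: [0.3, -1.2, 1.7]
width: 0.0275
t10.10 p [0.5882 0.2185 0.1742] az 78.8 tilt 0.18 F [ 0.3 -1.2  1.7] T [-0.19  0.33 -0.  ] w 0.0275 q [-35, 33, 14, 95, -10, 53, 62]
time: 10.22
position: [0.5882, 0.2185, 0.1744]
orientation: [[-0.002, -0.981, 0.194], [-0.002, 0.194, 0.981], [-1.0, 0.002, -0.002]]
ft_force: [-1.0, 0.3, -1.5]
width: 0.0276
t10.22 p [0.5882 0.2185 0.1744] az 78.8 tilt 0.17 F [-1.   0.3 -1.5] T [-0.07  0.34  0.  ] w 0.0276 q [-35, 33, 14, 95, -10, 53, 62]
```

```bash
python3 -m jog '[0.06,0,0,2,0,0, 0.06,0,0,4,0,0, 0.06,0,0,6,0,0, 0.06,0,0,8,0,0]'|sed -n 2p;  python3 d.py; python3 -m jog '[0.06,0,0,2,0,0, 0.06,0,0,4,0,0, 0.06,0,0,6,0,0, 0.06,0,0,8,0,0]'|sed -n 2p;  python3 d.py
```

```text
position: [0.5879, 0.2185, 0.1733]
t10.72 p [0.5879 0.2185 0.1733] az 70.7 tilt 0.22 F [-1.  -1.  -4.3] T [-0.26  0.11 -0.01] w 0.0273 q [-36, 34, 16, 96, -11, 53, 55]
position: [0.5876, 0.2183, 0.1725]
t11.22 p [0.5876 0.2183 0.1725] az 62.5 tilt 0.26 F [-0.3 -0.9 -3.5] T [-0.34  0.38  0.08] w 0.0272 q [-37, 34, 18, 96, -13, 53, 48]
```

```bash
python3 -m jog '[0.06,0,0,0,0,0, 0.12,0,0,0,0,0, 0.18,0,0,0,0,0]'|sed -n 2p;  python3 d.py
```

```text
position: [0.5876, 0.2184, 0.1707]
t11.60 p [0.5876 0.2184 0.1707] az 62.5 tilt 0.26 F [-1.2 -1.  -3. ] T [-0.32  0.44  0.01] w 0.0274 q [-37, 34, 18, 96, -13, 53, 48]
```

```bash
python3 -m jog '[0.1,0,0,0,0,0, 0.2,0,0,0,0,0, 0.3,0,0,0,0,0]'|sed -n 2p;  python3 d.py;python3 -m jog '[0.1,0,0,0,0,0, 0.2,0,0,0,0,0, 0.3,0,0,0,0,0]'|sed -n 2p;  python3 d.py
```

```text
position: [0.5876, 0.2183, 0.1677]
t11.97 p [0.5876 0.2183 0.1677] az 62.5 tilt 0.26 F [-0.7 -0.5 -3.5] T [-0.32  0.51  0.05] w 0.0273 q [-37, 34, 18, 96, -13, 52, 48]
position: [0.5876, 0.2183, 0.1646]
t12.35 p [0.5876 0.2183 0.1646] az 62.5 tilt 0.26 F [-1.4 -2.3 -2.5] T [-0.34  0.48  0.05] w 0.0274 q [-37, 34, 18, 96, -13, 52, 48]
```

```bash
python3 -m jog '[0.1,0,0,0,0,0, 0.2,0,0,0,0,0, 0.25,0,0,0,0,0]'|sed -n 2p;  python3 d.py;python3 -m jog '[0.05,0,0,0,0,0, 0.1,0,0,0,0,0]'|sed -n 2p;  python3 d.py
```

```text
position: [0.5876, 0.2183, 0.1622]
t12.72 p [0.5876 0.2183 0.1622] az 62.5 tilt 0.26 F [-1.9 -2.  -2.3] T [-0.41  0.49  0.01] w 0.0275 q [-37, 35, 18, 96, -13, 52, 49]
position: [0.5878, 0.2182, 0.1617]
t12.97 p [0.5878 0.2182 0.1617] az 62.5 tilt 0.23 F [-1.6 -2.   4.7] T [-0.54  0.88  0.04] w 0.0275 q [-37, 35, 18, 96, -13, 52, 49]
```

Seated at TCP z 0.1617, which matches the 0.1616 expected, with light contact. Now turning clockwise and watching the torque.

```bash
python3 -m jog '[0.02,0,0,2.5,0,0, 0.02,0,0,5,0,0, 0.02,0,0,7.5,0,0, 0.02,0,0,10,0,0]'|sed -n 2p;  python3 d.py
```

```text
position: [0.5879, 0.2182, 0.1616]
t13.47 p [0.5879 0.2182 0.1616] az 52.4 tilt 0.22 F [-2.2 -2.1  4.3] T [-0.59  0.88  0.21] w 0.0275 q [-39, 35, 21, 96, -15, 52, 40]
```

```bash
python3 -m jog '[0.02,0,0,2.5,0,0, 0.02,0,0,5,0,0, 0.02,0,0,7.5,0,0]'|sed -n 2p;  python3 d.py
```

```text
position: [0.588, 0.2182, 0.1616]
t13.85 p [0.588  0.2182 0.1616] az 44.7 tilt 0.21 F [-3.1 -1.8  5.3] T [-0.69  1.01  0.18] w 0.0274 q [-40, 35, 23, 96, -16, 52, 33]
```

```bash
python3 -m jog '[0.01,0,-0.04,2.5,0,0, 0.01,0,-0.06,5,0,0, 0.01,0,-0.08,7.5,0,0]'|sed -n 2p;  python3 d.py
```

```text
position: [0.5877, 0.218, 0.1616]
t14.22 p [0.5877 0.218  0.1616] az 37.0 tilt 0.16 F [-1.7  0.1  2.3] T [-0.18  0.57  0.14] w 0.0276 q [-42, 36, 25, 96, -18, 52, 27]
```

```bash
python3 -m jog '[0.01,0,-0.03,2.5,0,0, 0.01,0,-0.03,5,0,0]'|sed -n 2p;  python3 d.py
```

```text
position: [0.5877, 0.218, 0.1616]
t14.47 p [0.5877 0.218  0.1616] az 31.9 tilt 0.13 F [-1.3 -1.   3.6] T [-0.24  0.67  0.24] w 0.0274 q [-42, 36, 26, 97, -19, 52, 23]
```

```bash
python3 -m jog '[0.01,0,-0.03,2.5,0,0, 0.01,0,-0.03,5,0,0]'|sed -n 2p;  python3 d.py
```

```text
position: [0.5876, 0.218, 0.1616]
t14.72 p [0.5876 0.218  0.1616] az 26.7 tilt 0.10 F [-1.8 -1.2  3.2] T [-0.29  0.61  0.21] w 0.0274 q [-43, 36, 27, 97, -20, 52, 18]
```

```bash
python3 -m jog '[0.01,0,-0.03,2.5,0,0, 0.01,0,-0.03,5,0,0]'|sed -n 2p;  python3 d.py
```

```text
position: [0.5876, 0.218, 0.1616]
t14.97 p [0.5876 0.218  0.1616] az 21.6 tilt 0.07 F [-1.2  0.1  2.7] T [-0.28  0.59  0.21] w 0.0274 q [-44, 36, 28, 97, -21, 52, 14]
```

```bash
python3 -m jog '[0.01,0,-0.03,2.5,0,0, 0.01,0,-0.03,5,0,0]'|sed -n 2p;  python3 d.py
```

```text
position: [0.5875, 0.218, 0.1616]
t15.22 p [0.5875 0.218  0.1616] az 16.4 tilt 0.06 F [-1.8 -1.8  4.5] T [-0.16  0.5   0.21] w 0.0277 q [-45, 36, 30, 97, -22, 53, 10]
```

```bash
python3 -m jog '[0.01,0,-0.03,2.5,0,0, 0.01,0,-0.03,5,0,0]'|sed -n 2p;  python3 d.py;python3 - <<'E'
from station import *
import cv2,numpy as np
from h import proj
n="scene"
im=get_image(n)
cv2.imwrite("pics/p5s.png",im[:,:,::-1])
o=cv2.imread("pics/scene0.png")
f=lambda a:cv2.resize(a[180:225,250:300],None,fx=8,fy=8,interpolation=cv2.INTER_CUBIC)
cv2.imwrite("pics/p5.png",np.hstack([f(o),f(im[:,:,::-1])]))
E
```

```text
position: [0.5874, 0.218, 0.1616]
t15.47 p [0.5874 0.218  0.1616] az 11.3 tilt 0.05 F [-1.8 -0.3  3.2] T [-0.22  0.44  0.34] w 0.0274 q [-46, 37, 31, 97, -23, 53, 5]
```

View pics/p5.png

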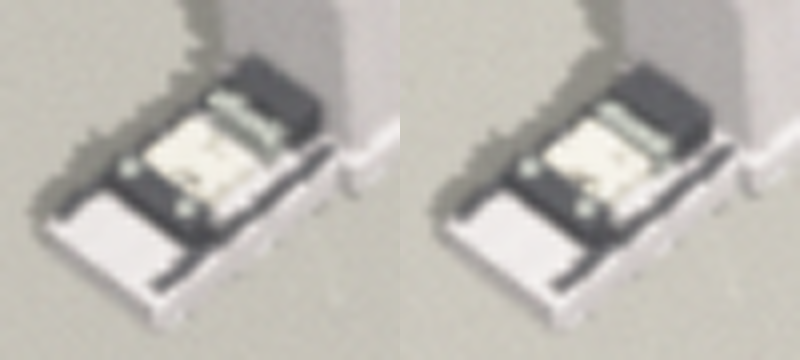

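The pad has moved up to the block and the block touches the stop. Torque has started rising (0.34), so I'll use smaller steps.

```bash
python3 d.py; python3 -m jog '[0.01,0,-0.02,2,0,0]'|sed -n 2p;  python3 d.py
```

```text
t15.53 p [0.5874 0.218  0.1616] az 11.2 tilt 0.05 F [-1.7 -1.8  4.6] T [-0.19  0.42  0.22] w 0.0274 q [-46, 37, 31, 97, -23, 53, 5]
position: [0.5874, 0.2181, 0.1616]
t15.65 p [0.5874 0.2181 0.1616] az 9.1 tilt 0.06 F [-0.5 -1.5  3.9] T [-0.26  0.47  0.35] w 0.0273 q [-46, 37, 32, 97, -23, 53, 3]
```

```bash
python3 -m jog '[0.01,0,-0.02,2,0,0]'|sed -n 2p;  python3 d.py; python3 -m jog '[0.01,0,-0.02,1,0,0]'|sed -n 2p;  python3 d.py
```

```text
position: [0.5873, 0.218, 0.1616]
t15.78 p [0.5873 0.218  0.1616] az 7.0 tilt 0.07 F [-2.1 -0.4  4.3] T [-0.25  0.36  0.35] w 0.0274 q [-47, 37, 32, 97, -24, 53, 2]
position: [0.5873, 0.218, 0.1616]
t15.90 p [0.5873 0.218  0.1616] az 5.9 tilt 0.09 F [-1.8 -0.8  4.2] T [-0.25  0.32  0.36] w 0.0279 q [-47, 37, 32, 97, -24, 53, 1]
```

```bash
python3 -m jog '[0,0,0,0.5,0,0, 0,0,0,0.5,0,0]'|sed -n 2p;  python3 d.py; python3 -m jog '[0,0,0,0.2,0,0, 0,0,0,0.2,0,0]'|sed -n 2p;  python3 d.py;python3 - <<'E'
from station import *
import cv2,numpy as np
im=get_image("scene")[:,:,::-1]; im2=get_image("top")[:,:,::-1]
o=cv2.imread("pics/p5s.png"); o2=cv2.imread("pics/top0.png")
f=lambda a:cv2.resize(a[180:225,250:300],None,fx=8,fy=8,interpolation=cv2.INTER_CUBIC)
h=lambda a:cv2.resize(a[215:245,230:280],None,fx=8,fy=8,interpolation=cv2.INTER_CUBIC)
cv2.imwrite("pics/p6.png",np.vstack([np.hstack([f(o),f(im)]),np.hstack([h(o2),h(im2)])]))
E
```

```text
position: [0.5873, 0.218, 0.1616]
t16.15 p [0.5873 0.218  0.1616] az 5.4 tilt 0.09 F [-1.2 -0.5  4.6] T [-0.17  0.36  0.32] w 0.0274 q [-47, 37, 33, 97, -24, 53, 0]
position: [0.5873, 0.218, 0.1616]
t16.40 p [0.5873 0.218  0.1616] az 5.2 tilt 0.09 F [-1.6 -0.4  4. ] T [-0.21  0.34  0.36] w 0.0276 q [-47, 37, 33, 97, -24, 53, 0]
```

View pics/p6.png

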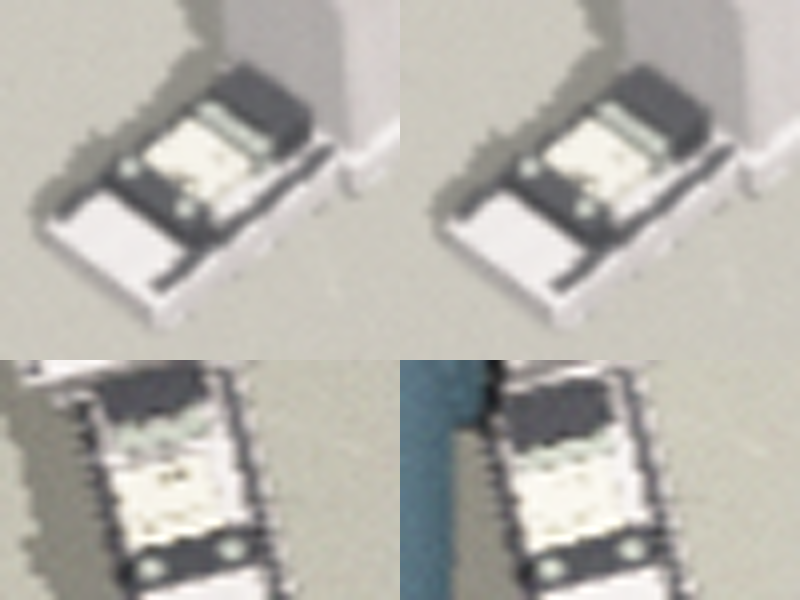

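The pad sits firmly on the block and partly pushed back into the jaw. I'll add a small increment for margin.

```bash
python3 -m jog '[0.01,0,-0.02,1,0,0]'|sed -n 2p;  python3 d.py;python3 -m jog '[0.01,0,-0.01,0.8,0,0, 0.01,0,-0.01,0.8,0,0]'|sed -n 2p;  python3 d.py
```

```text
position: [0.5872, 0.218, 0.1616]
t16.62 p [0.5872 0.218  0.1616] az 4.1 tilt 0.10 F [-0.6 -0.5  4.3] T [-0.28  0.33  0.4 ] w 0.0277 q [-47, 37, 33, 97, -24, 53, -1]
position: [0.5872, 0.218, 0.1616]
t16.88 p [0.5872 0.218  0.1616] az 3.3 tilt 0.11 F [-0.9 -0.8  4.7] T [-0.22  0.37  0.32] w 0.0274 q [-47, 37, 33, 97, -24, 53, -1]
```

```bash
python3 -m jog '[0,0,0,0,0,0, 0,0,0,0,0,0]'|sed -n 2p;  python3 d.py;python3 -m jog '[0,0,0,-2,0,0, 0,0,0,-4,0,0, 0,0,0,-6,0,0]'|sed -n 2p;  python3 d.py
```

```text
position: [0.5873, 0.218, 0.1616]
t17.12 p [0.5873 0.218  0.1616] az 3.3 tilt 0.11 F [-1. -2.  5.] T [-0.18  0.42  0.27] w 0.0274 q [-47, 37, 33, 97, -24, 53, -1]
position: [0.5872, 0.218, 0.1616]
t17.50 p [0.5872 0.218  0.1616] az 9.4 tilt 0.10 F [-0.6 -0.8  4.7] T [-0.11  0.47 -0.09] w 0.0274 q [-46, 37, 31, 97, -23, 53, 4]
```

```bash
python3 -m jog '[0,0,0,1,0,0]'|sed -n 2p;  python3 d.py;python3 -m jog '[0,0,0,1,0,0]'|sed -n 2p;  python3 d.py;python3 -m jog '[0,0,0,1.5,0,0]'|sed -n 2p;  python3 d.py;python3 -m jog '[0,0,0,1.5,0,0]'|sed -n 2p;  python3 d.py
```

```text
position: [0.5872, 0.2179, 0.1616]
t17.62 p [0.5872 0.2179 0.1616] az 8.4 tilt 0.10 F [-1.5 -1.5  4.8] T [-0.24  0.38  0.33] w 0.0274 q [-46, 37, 32, 97, -23, 53, 3]
position: [0.5872, 0.218, 0.1616]
t17.75 p [0.5872 0.218  0.1616] az 7.4 tilt 0.10 F [-1.1 -1.2  4.8] T [-0.24  0.35  0.32] w 0.0274 q [-47, 37, 32, 97, -23, 53, 2]
position: [0.5872, 0.218, 0.1616]
t17.88 p [0.5872 0.218  0.1616] az 5.8 tilt 0.11 F [-1.5 -0.6  4.8] T [-0.24  0.39  0.39] w 0.0277 q [-47, 37, 32, 97, -24, 53, 1]
position: [0.5872, 0.218, 0.1616]
t18.00 p [0.5872 0.218  0.1616] az 4.2 tilt 0.11 F [-0.8 -1.1  4.4] T [-0.24  0.37  0.4 ] w 0.0277 q [-47, 37, 33, 97, -24, 53, -1]
```

```bash
python3 -m jog '[-0.04,0,0,0,0,0, -0.04,0,0,0,0,0]'|sed -n 2p;  python3 d.py
```

```text
position: [0.5871, 0.218, 0.1616]
t18.25 p [0.5871 0.218  0.1616] az 4.2 tilt 0.11 F [-0.5 -0.6  0. ] T [-0.07 -0.04  0.28] w 0.0274 q [-47, 37, 33, 97, -24, 53, -1]
```

```bash
python3 -m jog '[-0.02,0,0,-1,0,0]'|sed -n 2p;  python3 d.py;python3 -m jog '[0,0,0,-1,0,0]'|sed -n 2p;  python3 d.py
```

```text
position: [0.5871, 0.2181, 0.1616]
t18.38 p [0.5871 0.2181 0.1616] az 5.2 tilt 0.11 F [ 0.7 -0.7  0.7] T [-0.03  0.01 -0.05] w 0.0277 q [-47, 37, 33, 97, -24, 53, 0]
position: [0.5871, 0.218, 0.1616]
t18.50 p [0.5871 0.218  0.1616] az 6.3 tilt 0.10 F [-0.8 -0.9  2.3] T [-0.07  0.16 -0.09] w 0.0274 q [-47, 37, 32, 97, -24, 53, 1]
```

```bash
python3 -m jog '[-0.05,0,0,0,0,0, -0.08,0,0,0,0,0]'|sed -n 2p;  python3 d.py;python3 -m jog '[0,0,0,1,0,0]'|sed -n 2p;  python3 d.py
```

```text
position: [0.5869, 0.2181, 0.1617]
t18.75 p [0.5869 0.2181 0.1617] az 6.3 tilt 0.09 F [ 2.3  0.3 -6.8] T [ 0.17 -0.69  0.03] w 0.0273 q [-47, 37, 32, 97, -24, 53, 1]
position: [0.587, 0.2181, 0.1616]
t18.88 p [0.587  0.2181 0.1616] az 5.3 tilt 0.10 F [ 0.3  0.2 -1. ] T [-0.   -0.23  0.38] w 0.0276 q [-47, 37, 33, 97, -24, 53, 0]
```

```bash
python3 -m jog '[-0.1,0,0,0,0,0, -0.15,0,0,0,0,0, -0.2,0,0,0,0,0]'|sed -n 2p;  python3 d.py
```

```text
position: [0.5865, 0.2182, 0.1625]
t19.25 p [0.5865 0.2182 0.1625] az 5.3 tilt 0.10 F [  4.4   2.  -17.7] T [ 0.41 -1.35  0.12] w 0.0275 q [-47, 37, 33, 97, -24, 53, 0]
```

```bash
python3 -m jog '[0.03,0,0.06,0,0,0, -0.02,0.01,0.08,-1,0,0]'|sed -n 2p;  python3 d.py
```

```text
position: [0.5869, 0.2182, 0.1627]
t19.50 p [0.5869 0.2182 0.1627] az 6.3 tilt 0.10 F [  0.9   0.1 -10. ] T [ 0.11 -0.38 -0.01] w 0.0275 q [-47, 37, 32, 97, -24, 53, 1]
```

```bash
python3 -m jog '[-0.06,0,0.03,0,0,0, -0.12,0,0.04,0,0,0]'|sed -n 2p;  python3 d.py
```

```text
position: [0.587, 0.2182, 0.164]
t19.75 p [0.587  0.2182 0.164 ] az 6.3 tilt 0.12 F [ 1.8  0.3 -9.4] T [ 0.16 -0.27  0.04] w 0.0276 q [-47, 37, 32, 97, -24, 53, 1]
```

```bash
python3 -m jog '[-0.1,0,0.02,0,0,0, -0.2,0,0.02,0,0,0, -0.3,0,0.02,0,0,0]'|sed -n 2p;  python3 d.py; python3 -m jog '[-0.2,0,0,0,0,0, -0.4,0,0,0,0,0, -0.6,0,0,0,0,0]'|sed -n 2p;  python3 d.py
```

```text
position: [0.5871, 0.2182, 0.1672]
t20.12 p [0.5871 0.2182 0.1672] az 6.3 tilt 0.12 F [ 0.6  0.3 -6.6] T [ 0.05 -0.07  0.  ] w 0.0277 q [-47, 37, 33, 97, -23, 54, 1]
position: [0.5873, 0.2181, 0.1736]
t20.50 p [0.5873 0.2181 0.1736] az 6.3 tilt 0.11 F [-0.3  0.1 -4.2] T [0.05 0.1  0.  ] w 0.0275 q [-47, 36, 33, 96, -23, 54, 1]
```

```bash
python3 -m jog '[-1,0,0,0,0,0, -2.5,0,0,0,0,0, -4,0,0,0,0,0, -5.5,0,0,0,0,0, -7,0,0,0,0,0]'|sed -n 2p;  python3 -m jog '[-1.5,0,0,0,0,0, -3,0,0,0,0,0, -4.7,0,0,0,0,0, -4.7,0,0,0,0,0]'|sed -n 2p;python3 d.py 0.6083 -0.1595 0.29 -30;python3 - <<'E'
from station import *
import cv2,numpy as np
im=get_image("scene")[:,:,::-1]; im2=get_image("top")[:,:,::-1]
f=lambda a:cv2.resize(a[100:220,230:350],None,fx=4,fy=4,interpolation=cv2.INTER_CUBIC)
h=lambda a:cv2.resize(a[215:245,230:280],None,fx=6,fy=6,interpolation=cv2.INTER_CUBIC)
b=np.zeros((480,300,3),np.uint8); b[:180]=h(im2)
cv2.imwrite("pics/p7.png",np.hstack([f(im),b]))
E
```

```text
position: [0.5874, 0.2183, 0.2449]
position: [0.5884, 0.2185, 0.2937]
t21.62 p [0.5884 0.2185 0.2937] az 6.3 tilt 0.12 F [ 0.3  0.  -3.6] T [ 0.05 -0.11 -0.  ] w 0.0273 q [-50, 29, 37, 90, -18, 67, -3]
shift cm [  0.38 -37.79  -2.15] rot [36.3  0.1 -0. ]
```

View pics/p7.png

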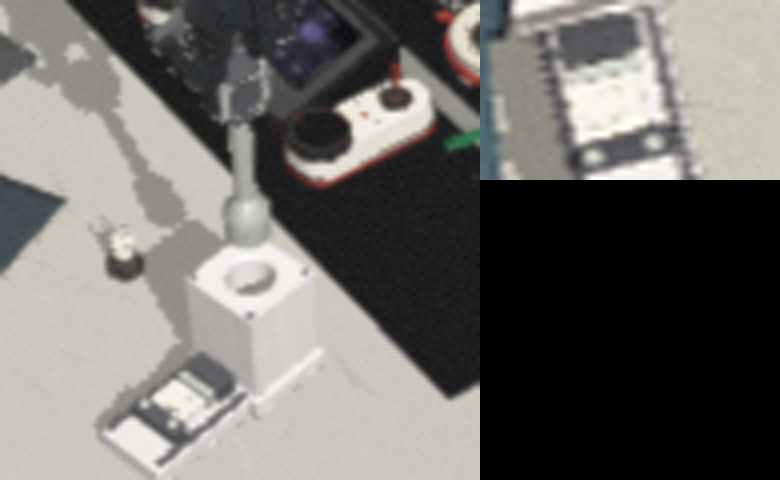

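```bash
python3 -m jog '[0,-3.2,-0.2,3,0,0, 0,-8,-0.5,7,0,0, 0,-13,-0.8,12,0,0, 0,-18,-1,17,0,0, 0,-23,-1.3,22,0,0]'|sed -n 2p;python3 d.py 0.606 -0.1606 0.29 -30
```

```text
position: [0.5987, -0.0143, 0.2915]
t22.35 p [ 0.5987 -0.0143  0.2915] az -16.0 tilt 0.15 F [ 0.8  0.1 -4.5] T [-0.04 -0.12  0.02] w 0.0278 q [-34, 28, 44, 95, -21, 66, -1]
shift cm [  0.17 -13.86   4.73] rot [14.  -0.1  0.1]
```

```bash
python3 -m jog '[0,-4.5,1.6,5,0,0, 0,-9,3.2,10,0,0, 0,-12.5,4.3,14,0,0, 0,-13.9,4.7,14,0,0, 0,-13.9,4.7,14,0,0]'|sed -n 2p;python3 d.py 0.606 -0.1606 0.24 -30
```

```text
position: [0.605, -0.1619, 0.2913]
t22.98 p [ 0.605  -0.1619  0.2913] az -30.1 tilt 0.20 F [ 0.2  0.4 -4.2] T [0.05 0.01 0.01] w 0.0275 q [-21, 32, 47, 91, -25, 68, 1]
shift cm [5.13 0.18 0.03] rot [-0.1 -0.1  0.2]
```

```bash
python3 -m jog '[2,0.1,0,0,0,0, 4,0.18,0.03,0,0,0, 6,0.18,0.03,0,0,0, 8,0.18,0.03,0,0,0, 8,0.18,0.03,0,0,0]'|sed -n 2p;python3 d.py 0.606 -0.1606 0.2 -30;python3 - <<'E'
from station import *
import cv2,numpy as np
a=get_image("scene")[180:280,320:420,::-1]; cv2.imwrite("pics/p8s.png",a)
cv2.imwrite("pics/p8.png",cv2.resize(a,None,fx=6,fy=6,interpolation=cv2.INTER_CUBIC))
E
```

```text
position: [0.6046, -0.16, 0.209]
t23.60 p [ 0.6046 -0.16    0.209 ] az -30.1 tilt 0.40 F [ 0.2 -0.  -3.4] T [ 0.08 -0.01  0.01] w 0.0273 q [-19, 37, 44, 95, -29, 60, 4]
shift cm [0.9  0.02 0.15] rot [-0.1 -0.3  0.2]
```

View pics/p8.png

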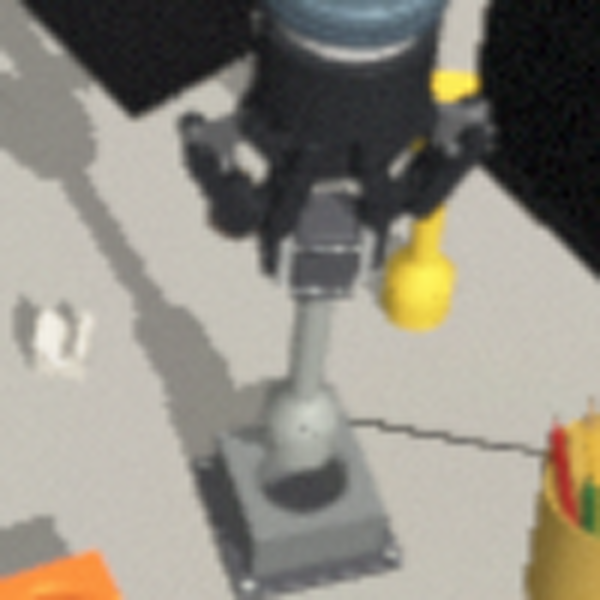

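The socket at (304,430) is just above the hole at (304,487). The image offset of about 1.5 mm agrees with the correction still to be applied.

```bash
python3 -m jog '[0,0.02,0.17,0,-0.3,0.2, 0.6,0.02,0.17,0,-0.3,0.2, 1.2,0.02,0.17,0,-0.3,0.2]'|sed -n 2p;python3 d.py 0.606 -0.1606 0.2 -30; python3 -m jog '[0.5,0,0,0,0,0, 1,0,0,0,0,0, 1.5,0,0,0,0,0]'|sed -n 2p;python3 d.py 0.606 -0.1606 0.17 -30
```

```text
position: [0.6071, -0.1612, 0.1984]
t24.02 p [ 0.6071 -0.1612  0.1984] az -30.1 tilt 0.15 F [ 0.4  1.  -4.3] T [0.04 0.08 0.01] w 0.0274 q [-18, 37, 43, 96, -29, 59, 5]
shift cm [-0.16 -0.   -0.13] rot [-0.1  0.1 -0. ]
position: [0.6072, -0.1612, 0.183]
t24.40 p [ 0.6072 -0.1612  0.183 ] az -30.1 tilt 0.15 F [ 0.1  0.2 -5.1] T [-0.03 -0.02  0.05] w 0.0276 q [-18, 38, 43, 96, -30, 57, 5]
shift cm [ 1.3  -0.01 -0.14] rot [-0.1  0.1 -0. ]
```

```bash
python3 -m jog '[0.3,0,-0.08,0,0,0, 0.6,0,-0.08,0,0,0, 0.9,0,-0.08,0,0,0, 1.2,0,-0.08,0,0,0]'|sed -n 2p;python3 d.py 0.606 -0.1606 0.147 -30
```

```text
position: [0.6066, -0.1609, 0.1709]
t24.90 p [ 0.6066 -0.1609  0.1709] az -30.1 tilt 0.15 F [ 0.3  0.4 -3.5] T [-0.04  0.    0.03] w 0.0277 q [-18, 39, 42, 97, -31, 56, 6]
shift cm [ 2.39 -0.01 -0.07] rot [-0.1  0.2 -0. ]
```

```bash
python3 -m jog '[0.4,0,0,0,0,0, 0.8,0,0,0,0,0, 1.2,0,0,0,0,0, 1.6,0,0,0,0,0, 2.0,0,0,0,0,0]'|sed -n 2p;python3 d.py 0.606 -0.1606 0.147 -30
```

```text
position: [0.6067, -0.1609, 0.1507]
t25.52 p [ 0.6067 -0.1609  0.1507] az -30.1 tilt 0.16 F [ 0.3 -0.4 -4.4] T [ 0.04  0.03 -0.02] w 0.0271 q [-17, 41, 41, 98, -32, 54, 7]
shift cm [ 0.37 -0.01 -0.07] rot [-0.1  0.2 -0. ]
```

In the hole without contact. Lowering onto the floor.

```bash
python3 -m jog '[0.2,0,0,0,0,0, 0.35,0,0,0,0,0, 0.45,0,0,0,0,0]'|sed -n 2p;python3 d.py; python3 -m jog '[0.05,0,0,0,0,0, 0.1,0,0,0,0,0]'|sed -n 2p;python3 d.py
```

```text
position: [0.6067, -0.1609, 0.1461]
t25.90 p [ 0.6067 -0.1609  0.1461] az -30.1 tilt 0.16 F [ 0.2  0.  -4.2] T [ 0.03 -0.01  0.02] w 0.0273 q [-17, 41, 41, 98, -32, 53, 7]
position: [0.6068, -0.1611, 0.1457]
t26.15 p [ 0.6068 -0.1611  0.1457] az -30.1 tilt 0.17 F [-1.9  0.9  3.5] T [ 0.22  0.64 -0.01] w 0.0275 q [-17, 41, 41, 98, -32, 53, 7]
```

```bash
python3 -m jog '[-0.04,0,0,0,0,0, -0.04,0,0,0,0,0]'|sed -n 2p;python3 d.py; python3 -m jog '[0,0,0,0,0,0, 0,0,0,0,0,0, 0,0,0,0,0,0, 0,0,0,0,0,0]' 0.4;python3 d.py
```

```text
position: [0.6068, -0.1611, 0.146]
t26.40 p [ 0.6068 -0.1611  0.146 ] az -30.1 tilt 0.18 F [-0.4  0.3 -5.8] T [0.02 0.   0.  ] w 0.0277 q [-17, 41, 41, 98, -32, 53, 7]
time: 26.9
position: [0.607, -0.1611, 0.1462]
orientation: [[0.003, 0.501, 0.865], [-0.001, 0.865, -0.501], [-1.0, 0.001, 0.003]]
ft_force: [0.1, 0.3, 0.4]
width: 0.0511
t26.90 p [ 0.607  -0.1611  0.1462] az -30.1 tilt 0.20 F [0.1 0.3 0.4] T [-0.02  0.03  0.01] w 0.0511 q [-17, 41, 41, 98, -32, 53, 7]
```

```bash
python3 -m jog '[-1,0,0,0,0,0, -2.5,0,0,0,0,0, -5,0,0,0,0,0, -7.5,0,0,0,0,0, -10,0,0,0,0,0]'|sed -n 2p; python3 -m jog '[-3,0,0,0,0,0, -6,0,0,0,0,0, -8,-2,-3,0,0,0, -8,-3,-5,0,0,0, -8,-3,-8,0,0,0]'|sed -n 2p;python3 d.py;python3 - <<'E'
from station import *
import cv2,numpy as np
a=get_image("scene")[:,:,::-1]; b=get_image("top")[:,:,::-1]; cv2.imwrite("pics/p9s.png",a);cv2.imwrite("pics/p9t.png",b)
f=lambda a,x,y:cv2.resize(a[y:y+100,x:x+100],None,fx=4,fy=4,interpolation=cv2.INTER_CUBIC)
cv2.imwrite("pics/p9.png",np.hstack([f(a,320,200),f(b,320,150)]))
E
```

```text
position: [0.6068, -0.1612, 0.2482]
position: [0.5214, -0.1483, 0.3293]
t28.15 p [ 0.5214 -0.1483  0.3293] az -30.2 tilt 0.39 F [-0.8  0.4  0.6] T [ 0.07 -0.04 -0.02] w 0.0511 q [-29, 20, 52, 101, -17, 67, -2]
```

View pics/p9.png

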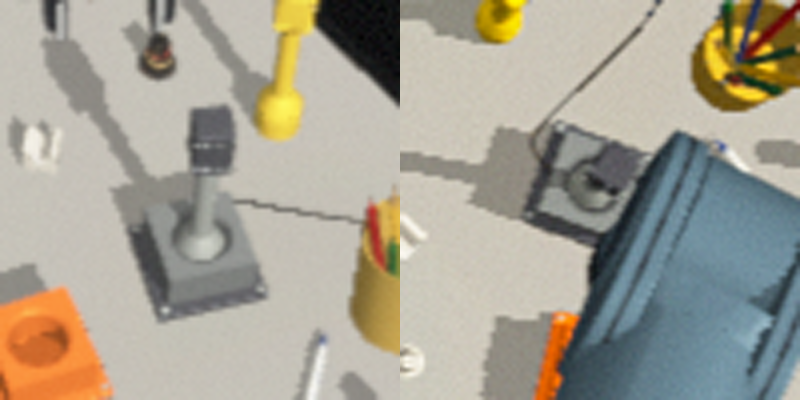

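View pics/p9s.png

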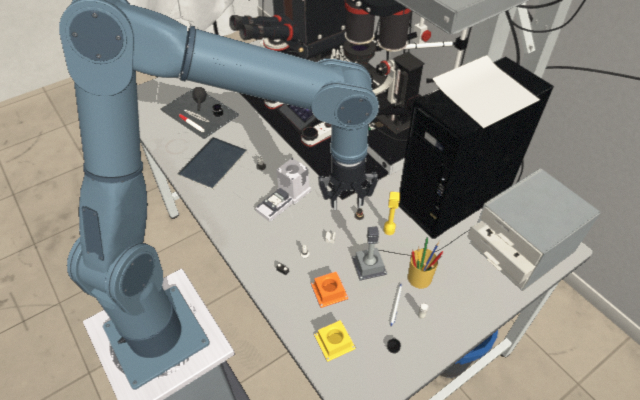

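The extension is upright in the grey stand (head at (212,140) in the left crop), nothing touches the arm, and the bystanders look unmoved. Last, a check of the clamp.

Run:
```python
import cv2,numpy as np
f=lambda a:cv2.resize(a[180:225,250:300],None,fx=8,fy=8,interpolation=cv2.INTER_CUBIC)
o=cv2.imread("pics/p5s.png");n=cv2.imread("pics/p9s.png");s=cv2.imread("pics/scene0.png")
cv2.imwrite("pics/p10.png",np.hstack([f(o),f(n)]))
d=cv2.absdiff(s,n).max(2)
m=(d>40).astype(np.uint8)
for nm,(x,y) in dict(collet=(260,160),holder=(359,213),vee=(329,236),mount=(304,250),cap=(393,345),clamp=(282,268),vial=(423,311)).items(): print(nm,m[y-10:y+10,x-10:x+10].sum())
```

```text
collet 149
holder 22
vee 0
mount 0
cap 0
clamp 0
vial 0
```

View pics/p10.png

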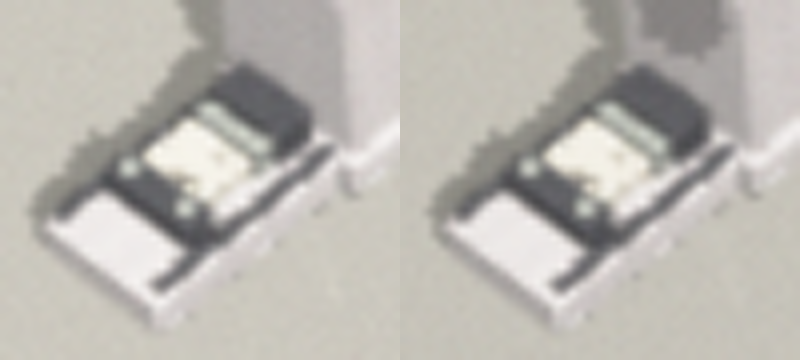

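```bash
python3 -m jog '[0,0,0,0,0,0, 0,0,0,0,0,0]'|head -1; python3 -c "
from station import *
print(close_job())"
```

```text
time: 28.5
the job is handed in; nothing more can be done
None
```

I clamped the gauge block, stood the extension back in the grey stand, let go and handed the job in at 28.5 s. No verdict came back.

**What I did**
- **Finding and seating:** I gripped the extension by its head and lowered it down the bore. It touched the nut at about the expected height. I turned it clockwise until it dropped on fully, with the TCP at z 0.1617 m (0.1616 expected).
- **Tightening:** turning torque was about 0.2 N m at first and rose to about 0.38 N m. That implies roughly 16–18 N of clamping, but it is inferred from a torque reading with ±0.04 N m of noise.

**Last checks**
- **Extension:** the picture shows it upright in the hole. It touched the floor at TCP z 0.1457 m, against 0.1456 m when I picked it up. The fingers were clear, with near-zero wrist force.
- **Clamp:** pad, block and stop look the same as when tightened. I did not re-measure the clamping force after the socket came off.
- **Bystanders:** the picture difference was zero at five of the seven. It was not zero at the collet and the dark holder. I put the collet down to the arm's shadow, because it sat at the same pixels in an earlier picture. The holder was partly behind the gripper, so I could not check it fully.

**What disagreed:** my first 6° back-off took the nut with it and loosened the clamp a little. I re-tightened it and lifted off with only 1° of back-off. The socket then stuck slightly, needing about 14 N of pull until I re-centred it.

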